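# Wind the load tester's bell timer to its stop and set it

## Robot

A 7-joint arm with a two-finger parallel gripper is mounted at the origin on the work surface. World frame = base frame: x ahead of the robot, y to its left, z up, the work surface at z = 0. Lengths are in mm, angles in rad, forces in N, time in s.
With the tool pointing down it reaches from about 425 to 950 mm from the base axis. Payload 4.7 kg.
Tool frame: the origin (TCP) lies at the very end of the fingers, on their centre line; the grasp point (between the pads) lies 19 mm behind it; z points along the fingers, y is the direction in which the jaws open and shut (so a half turn about z gives the same grasp; the last joint's range is limited). The gripper opens to 85 mm and grips with 20 to 120 N. Pads are 22 mm wide; open, the fingers measure 114 mm over their backs; the gripper's body (76 mm by 85 mm) begins 54 mm behind the grasp point. The pads swing forward as they close: fully open they stand 13 mm farther back than shut.
Start: joints at [1.075, 0.469, -0.049, 1.532, 0.024, 1.141, -0.082], TCP at [303.817, -602.78, 231.335] pointing down, gripper open.
Joint ranges: [-2.59, 2.59], [-0.33, 1.99], [-1.39, 1.29], [0.1, 2.45], [-1.04, 4.18], [0.21, 1.99], [-2.66, 2.66]. Speed limits (rad/s): [2.57, 2.57, 3.14, 3.14, 3.14, 3.14, 3.14].

## Interface

Orientations are given as a unit quaternion [x, y, z, w].
In Python, from plant import bot gives the robot as it stands. Calls block until the motion is done:
- bot.movep(position, orientation): joint-space move of the TCP to a pose.
- bot.movel(position, rotation=None, vel=150, stop_force=None): straight line of the TCP; rotation=None keeps the orientation; vel is the mean speed in mm/s. With stop_force (N) it stops when the force on the tool has changed by that much, and returns True; else False.
- bot.move_j(angles): joint-space move.
- bot.grip(opening, newtons=None): opening from 0.0 (shut) to 1.0 (fully open); newtons is the grip in N (None keeps the last); returns when the fingers have stopped.
- bot.wait(seconds).
- bot.ik(position, orientation): joint angles nearest the present ones, or None.
- bot.camera(name): name is "side" or "top" or "wrist"; returns the picture (400x640x3 uint8, red, green, blue); there is no depth.
- bot.calibration(name): a dict with "camera_matrix" (3x3 intrinsics, pixels), "eye" and "attitude" of the camera in the world. Camera axes: x right, y down, z forward; pixel columns grow to the right and rows downward; lengths in mm; the calibration is good to about 2 mm. A picture is of the moment at which its call begins: read the wrist's pose just before it. calibration takes no time and is no camera call; for the wrist camera it gives the pose at the moment of the call.
A pose or a line that the arm cannot do raises bot.MotionError and nothing moves.
- bot.job_done(): hands the job in, once; it reports no verdict.
Trained networks look in the newest picture that a camera, given by its name, has taken for a name from the list of things; names that differ only in an ending like _2 or _b are one class to them, and where a whole thing is asked for, a point or a joint stands for the part that bears it (a point fixed in the world has none). Each returns a list of dicts, best first, with "conf" (0 to 1); they miss things now and then, are a little off and sometimes report something else, mostly with a low value. They report only what shows in the picture. A call takes as long as a camera call.
- bot.boxes_of(camera, query): "at" ([x, y, z] in mm, in world coordinates, good to about 4 mm: the middle of the surface that is visible of it).
- bot.outline_of(camera, query): "mask" (400x640 bool, what is visible of it).
Readings, each from a call of its own:
- bot.get_t(): time.
- bot.get_q(): joint angles.
- bot.get_qd(): joint speeds.
- bot.get_joint_torque(): joint torques, N m.
- bot.get_tcp_pos(): TCP position.
- bot.get_tool_rot(): TCP orientation.
- bot.get_ft_force(): force on the tool from outside, world axes, zero at the start.
- bot.get_torque(): the same for the moment, N m.
- bot.get_finger_gap(): opening from 0.0 (shut) to 1.0 (fully open).
Only numpy, scipy, OpenCV 4.12 (cv2) and the standard library are available. Lean on these libraries where they do the work, as an engineer would, in place of code of your own. Each camera call takes 0.05 s, during which the arm holds its last target.

## Task

Start the rectifier's soak test: twist the tester's timer clockwise past its yellow top mark until it comes up firmly against its end stop, feeling for the stop and never forcing it (about 0.2 N m is right, over 0.35 is too much), then turn it back down until the white pointer stands at the red set tab, and let go. Leave the other parts on the bench where they are.

Things in the scene. Friction and masses are not known exactly. Their poses are not given: they have to be found in the camera images.
- tester: Grey enamelled load tester fixed to the bench, 170 (x) x 240 (y) x 65 mm; origin under its centre. Timer axis vertical at x 0, y -50 mm; a dock with a rectifier on the other half (y 28 to 104 mm, to 89 mm high). Blue-grey dial plate 114 mm across; white minute ticks 0.09 rad apart climb clockwise seen from above, from zero at +1.15 rad off the tester's x axis to the broad yellow top mark at -0.20 rad
- top_mark (a point): point next to the broad yellow top mark, 44 mm from the timer axis, 74 mm above the bench (fixed to the tester)
- set_tab (a point): point just inside the red rider tab on the dial plate's rim (tab 14 x 4 x 8 mm, top 76 mm above the bench); 44 mm from the timer axis, 74 mm high. It marks the set minutes, between zero and the top mark, and does not move. Its x axis points outward from the timer axis
- pointer (a point): tip of the white pointer on the black timer dial; 44 mm from the timer axis, 74 mm high; its x axis points outward from the timer axis along the pointer, z up
- dial: black timer dial, a disc 72 mm across, top 76 mm above the bench; origin on the timer axis 68 mm high, x axis along the pointer. Clockwise from above winds it up, against a steady drag of 0.04 N m either way; it stays where left. Its end stop lies somewhere 0.12 to 0.60 rad beyond the top mark, different for each tester; the other end is within 0.25 rad of zero
- grip_mid (a point): middle of the timer's grip, on the timer axis, 102 mm above the bench: the height to hold it. The grip is an upright grey bar 46 mm long, 12 mm thick, from 80 to 112 mm above the bench, on a 42 mm hub; x axis along the bar towards its nose (end with the white line), z up. Pinch it across its thickness and turn it about the vertical axis
- nose (a point): end of the grip bar with the white line, 23 mm from the timer axis, 112 mm high; axes as for grip_mid. Its y offset in the pointer's frame shows the load on the sprung shaft (see grip): 0.6 mm is the plain drag; against the end stop 1.8 mm (0.12 N m) is the least that is firm, 3.2 mm (0.21 N m) is right, beyond 5.5 mm (0.36 N m) either way it is strained
- grip: the timer's grip (see grip_mid); origin on the timer axis, 68 mm high. It drives the dial through a sprung shaft of 1.5 N m per rad: in line with the pointer when nothing turns it, 0.03 rad ahead of it while the dial turns under its drag; let go, it springs back in line with the pointer
- bridge: scorched diode bridge, 85 x 64 x 12 mm, flat aluminium and blackened plates; origin under its centre; a bystander, leave it alone
- bolt_a: stainless stator bolt standing on its 13 mm hex head, 56 mm tall, 7 mm shank; origin under the head; a bystander, leave it alone
- bolt_b: second stainless stator bolt, same as bolt_a; a bystander, leave it alone
- spacer: blue anodized aluminium spacer ring, 26 mm across, 22 mm high; origin under its centre; a bystander, leave it alone
- connector: worn black plastic connector housing, 42 x 28 x 22 mm; origin under its centre; a bystander, leave it alone
- bearing: steel ball bearing, 40 mm across, 12 mm high, lying flat; origin under its centre; a bystander, leave it alone
- screwdriver: screwdriver with green handle, 190 mm, lying on the bench; a bystander, leave it alone

How it is judged:
By the outcome, as a careful person would: the job done as asked, in the order asked, and still so for the second after the job is handed in, with the robot touching nothing.
It also fails if it takes over 54 s, if anything falls off the work surface, if the arm or the gripper's body presses on something with over 40 N, if the wrist force passes 120 N, or if a joint passes its speed limit or range.

## Working session

There is one attempt and no reset: what is moved stays moved. The work goes in short steps, each a Python script; the robot and the scene stay as the last script left them, time stands still between calls to the robot, and variables do not carry over. Pictures are saved under pics/ and viewed, and the job is handed in when it is done.

```bash
ls; mkdir -p pics
python3 - <<'E'
from plant import bot
import cv2, numpy as np
print(bot.get_t(), bot.get_tcp_pos(), bot.get_tool_rot(), bot.get_finger_gap())
for c in ["side","top","wrist"]:
    im=bot.camera(c); cv2.imwrite(f"pics/a_{c}.png", im[:,:,::-1])
    k=bot.calibration(c); print(c,k)
for c in ["top","side"]:
  for q in ["tester","dial","grip_mid","nose","pointer","set_tab","top_mark"]:
    r=bot.boxes_of(c,q); print(c,q,[(np.round(d["at"],1).tolist(),round(d["conf"],2)) for d in r[:2]])
print(bot.get_t())
E
```

```text
pics
0.0 [ 303.49359023 -602.2542011   230.2455019 ] [ 9.72885543e-01  2.31284970e-01 -2.69153181e-04 -9.54317037e-04] 0.9984493651602734
side {'camera_matrix': array([[432.06751562,   0.        , 320.66996676],
       [  0.        , 432.06751562, 202.56394341],
       [  0.        ,   0.        ,   1.        ]]), 'eye': array([ 513.82345971, -941.36971879,  818.51443758]), 'attitude': array([ 0.89660987, -0.02538057,  0.00207174, -0.44208854])}
top {'camera_matrix': array([[442.9536628 ,   0.        , 316.39986934],
       [  0.        , 442.9536628 , 203.46200474],
       [  0.        ,   0.        ,   1.        ]]), 'eye': array([ 430.0268768 ,    2.04754092, 1450.26109279]), 'attitude': array([ 0.70641106, -0.70611954,  0.03152245, -0.03721475])}
wrist {'camera_matrix': array([[328.92812442,   0.        , 325.61090129],
       [  0.        , 328.92812442, 200.53355882],
       [  0.        ,   0.        ,   1.        ]]), 'eye': array([ 361.9304351 , -573.70956048,  372.27620614]), 'attitude': array([ 0.84440109, -0.5197139 , -0.06901878,  0.11009387])}
top tester [([514.6, 62.7, 61.0], 0.88)]
top dial [([511.2, 0.4, 75.1], 0.56), ([454.2, -324.1, 20.2], 0.22)]
top grip_mid [([508.4, 1.9, 82.6], 0.54), ([669.5, 453.1, 24.0], 0.52)]
top nose [([506.7, 4.5, 78.8], 0.68)]
top pointer [([512.7, 7.0, 74.6], 0.86)]
top set_tab [([514.3, -1.3, 77.7], 0.64)]
top top_mark [([518.5, 63.1, 65.9], 0.94)]
side tester [([504.3, 17.0, 65.0], 0.56)]
side dial [([514.6, -13.4, 81.0], 0.9)]
side grip_mid [([511.1, -3.6, 95.6], 0.57), ([457.2, -321.3, 25.6], 0.55)]
side nose [([513.1, -3.8, 89.8], 0.52)]
side pointer [([510.7, -11.4, 80.0], 0.84), ([509.3, -3.1, 97.8], 0.58)]
side set_tab []
side top_mark [([499.7, 20.3, 67.2], 0.62), ([627.0, -476.2, 7.5], 0.52)]
0.85
```

View pics/a_side.png

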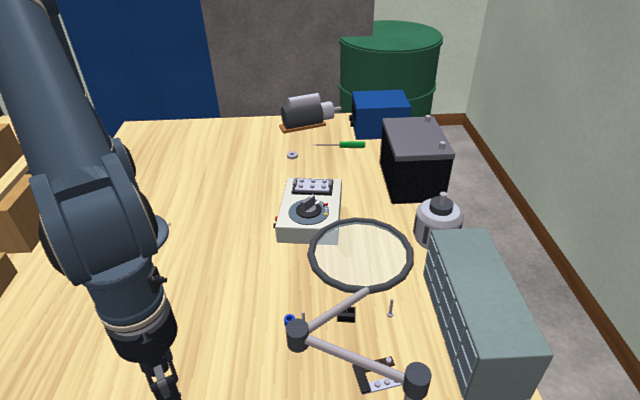

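View pics/a_top.png

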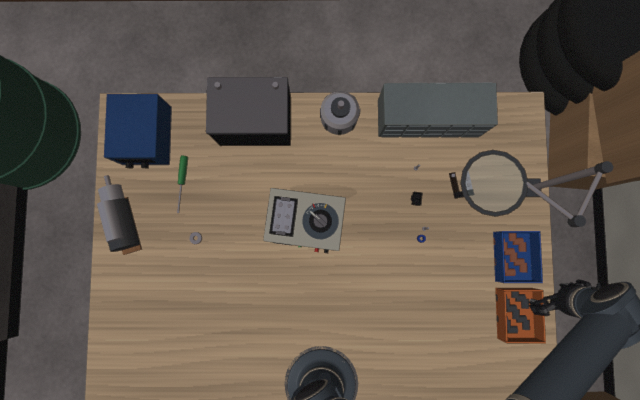

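```bash
cat > h.py <<'E'
from plant import bot
import cv2, numpy as np
from scipy.spatial.transform import Rotation as R
def cal(c):
    k=bot.calibration(c); return k["camera_matrix"],np.array(k["eye"]),R.from_quat(k["attitude"])
def ray(K,e,A,u):
    d=np.linalg.solve(K,[u[0],u[1],1.0]); return e,A.apply(d)
def onz(K,e,A,u,z):
    e,d=ray(K,e,A,u); return e+d*(z-e[2])/d[2]
def proj(K,e,A,p):
    q=A.inv().apply(np.atleast_2d(p)-e); q=q@K.T; return q[:,:2]/q[:,2:]
def tri(c1,u1,c2,u2):
    e1,d1=ray(*cal(c1),u1); e2,d2=ray(*cal(c2),u2)
    s=np.linalg.lstsq(np.c_[d1,-d2],e2-e1,rcond=None)[0]
    a,b=e1+s[0]*d1,e2+s[1]*d2; return (a+b)/2,np.linalg.norm(a-b)
E
python3 - <<'E'
from h import *
for n,a,b in [("lens",(360,255),(493,183)),("elbow",(298,335),(578,221)),("base",(417,380),(606,168)),("dialc",(309,210),(320,221))]:
    print(n,*tri("side",a,"top",b))
for n in ["top","side"]:
    im=cv2.imread(f"pics/a_{n}.png")
    cr=im[180:260,255:355] if n=="top" else im[170:250,260:360]
    cv2.imwrite(f"pics/a_{n}z.png",cv2.resize(cr,None,fx=7,fy=7,interpolation=cv2.INTER_CUBIC))
E
```

```text
lens [ 592.35546275 -440.8235357   323.28794168] 0.4923344405831287
elbow [ 492.75864375 -622.89972119  373.24960755] 0.6650019503561594
base [ 621.15954875 -693.36070837  381.19931799] 0.395450275526775
dialc [510.85432183   2.00581173  69.16892292] 2.162481929325688
```

View pics/a_topz.png

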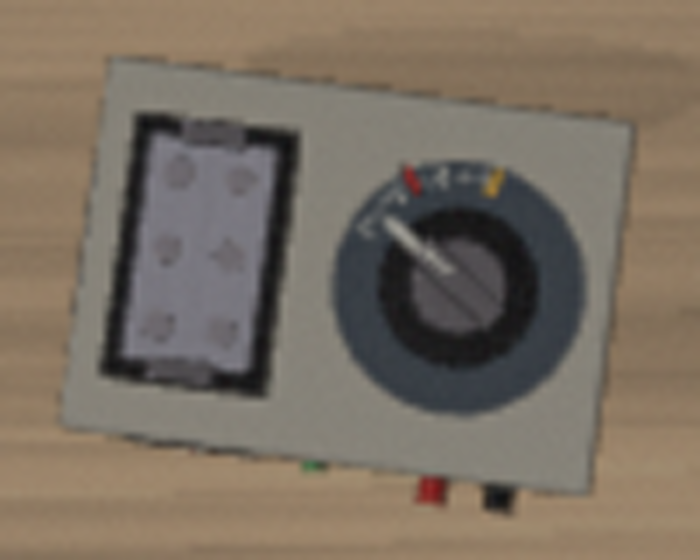

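View pics/a_wrist.png

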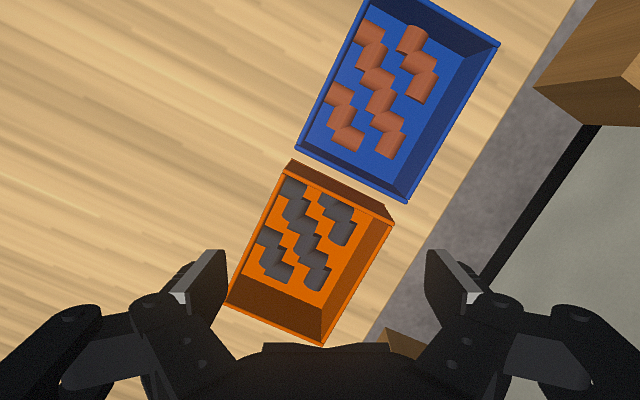

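```bash
cat >> h.py <<'E'
def down(y): return (R.from_euler('z',y)*R.from_euler('x',np.pi)).as_quat()
E
python3 - <<'E'
from h import *
print("camera in tool:")
T=R.from_quat(bot.get_tool_rot()); K,e,A=cal("wrist"); print(T.inv().apply(e-bot.get_tcp_pos()), T.inv().apply(A.as_matrix().T[2]*0+A.apply([0,0,1])), T.inv().apply(A.apply([1,0,0])))
for y in [1.0,0.9,.5,0,-.5,-1.0,-1.3]:
  for f in (0,np.pi,-np.pi):
    q=bot.ik([512,0,83],down(y+f)); print(y,round(f,1),None if q is None else np.round(q,2))
for p in ([215,-425,300],[400,-250,300],[500,0,250]):
  for y in (.46,.9): print(p, y, bot.ik(p,down(y)))
E
```

```text
camera in tool:
[  64.98312962    0.43635311 -141.77122487] [-2.57661585e-01 -5.45882604e-04  9.66235069e-01] [2.04985820e-04 9.99999787e-01 6.19620916e-04]
1.0 0 [ 0.29  0.44 -0.47  2.04  0.29  0.73 -0.93]
1.0 3.1 [ 0.77  0.72 -1.18  2.01  0.82  0.99  1.75]
1.0 -3.1 [ 0.77  0.72 -1.18  2.01  0.82  0.99  1.75]
0.9 0 [ 0.28  0.44 -0.45  2.04  0.28  0.73 -1.02]
0.9 3.1 [ 0.77  0.72 -1.18  2.01  0.82  0.99  1.65]
0.9 -3.1 [ 0.77  0.72 -1.18  2.01  0.82  0.99  1.65]
0.5 0 [ 0.23  0.42 -0.38  2.04  0.24  0.72 -1.38]
0.5 3.1 [ 0.77  0.72 -1.18  2.01  0.82  0.99  1.25]
0.5 -3.1 [ 0.77  0.72 -1.18  2.01  0.82  0.99  1.25]
0 0 [ 0.16  0.41 -0.3   2.04  0.19  0.71 -1.83]
0 3.1 [ 0.49  0.5  -0.73  2.02  0.47  0.79  1.05]
0 -3.1 [ 0.49  0.5  -0.73  2.02  0.47  0.79  1.05]
-0.5 0 [ 0.09  0.41 -0.21  2.05  0.13  0.7  -2.28]
-0.5 3.1 [ 0.47  0.49 -0.7   2.03  0.45  0.78  0.57]
-0.5 -3.1 [ 0.47  0.49 -0.7   2.03  0.45  0.78  0.57]
-1.0 0 [-0.77  0.55  0.92  2.09 -0.62  0.79 -2.04]
-1.0 3.1 [ 0.42  0.47 -0.63  2.03  0.4   0.76  0.12]
-1.0 -3.1 [ 0.42  0.47 -0.63  2.03  0.4   0.76  0.12]
-1.3 0 [-0.88  0.66  1.11  2.1  -0.79  0.89 -2.17]
-1.3 3.1 [ 0.39  0.46 -0.59  2.03  0.37  0.75 -0.16]
-1.3 -3.1 [ 0.39  0.46 -0.59  2.03  0.37  0.75 -0.16]
[215, -425, 300] 0.46 [ 1.07999553  0.08513223 -0.07095292  1.89055636  0.00655772  1.16612502
 -0.10407953]
[215, -425, 300] 0.9 [ 1.16118333  0.08943735 -0.15820801  1.88641047  0.01530394  1.16689829
  0.32678596]
[400, -250, 300] 0.46 [ 0.67199081  0.08459264 -0.21656349  1.89253624  0.01974845  1.16650116
 -0.66238779]
[400, -250, 300] 0.9 [ 0.74689809  0.08950963 -0.29699601  1.88878807  0.02844753  1.16734028
 -0.23094462]
[500, 0, 250] 0.46 [ 0.36170601  0.20366229 -0.51239011  1.89322723  0.1130987   1.0729637
 -1.30679084]
[500, 0, 250] 0.9 [ 0.40502267  0.21041531 -0.56368584  1.8910774   0.1271971   1.07530501
 -0.88016652]
```

Run:
```python
from h import *
q=bot.ik([512,0,230],down(-1.0)); print(np.round(q,3))
if q is not None and q[0]<-0.4:
    bot.movel([215,-425,300],vel=250)
    q[6]+=1.9
    bot.move_j(q)
    print(bot.get_t(),bot.get_tcp_pos(),bot.get_q())
    bot.movel([512,0,175],vel=120)
    p,r=bot.get_tcp_pos(),bot.get_tool_rot()
    np.save("k.npy",np.array([0]))
    im=bot.camera("wrist"); cv2.imwrite("pics/b_wrist.png",im[:,:,::-1])
    print(bot.get_t(),p,r,bot.get_q())
    for n in ["dial","grip_mid","nose","pointer","set_tab","top_mark"]:
        print(n,[(np.round(d["at"],1).tolist(),round(d["conf"],2)) for d in bot.boxes_of("wrist",n)[:2]])
```

```text
[-0.973  0.341  1.126  1.959 -0.354  1.059 -2.262]
3.9917 [511.97338131  -0.99391035 230.05566986] [-0.97178673  0.34135885  1.12679842  1.95868699 -0.35384026  1.05905897
 -0.36202612]
4.65 [512.31351053  -0.58302412 175.27708159] [9.00642588e-01 4.34560516e-01 1.50262956e-04 2.53184158e-04] [-0.8948458   0.41470919  1.05293449  2.01783637 -0.44298532  0.9563099
 -0.28577711]
dial [([509.9, 8.4, 75.0], 0.67)]
grip_mid [([512.6, 5.5, 81.9], 0.89), ([511.7, 6.2, 77.0], 0.54)]
nose [([511.6, 8.1, 80.7], 0.76)]
pointer [([517.2, 2.7, 75.1], 0.74), ([511.1, 7.9, 79.4], 0.25)]
set_tab [([558.6, 25.2, 73.0], 0.51)]
top_mark [([522.8, 69.6, 62.6], 0.59)]
```

View pics/b_wrist.png

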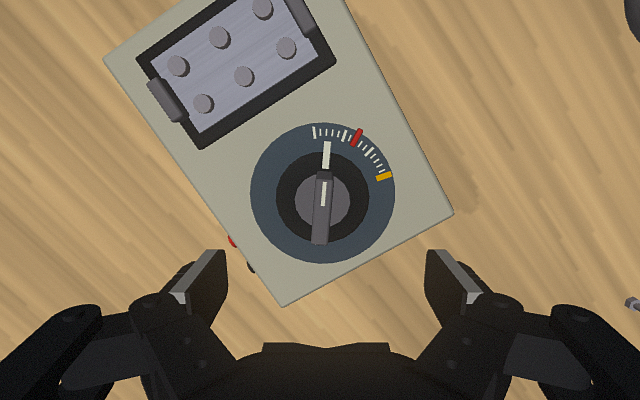

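```bash
cat >> h.py <<'E'
from scipy.optimize import least_squares
def circ(mask,K,e,A,z,guess,r):
    # bin outermost boundary points of the mask, backproject to z, robust circle fit
    cs,_=cv2.findContours(mask.astype(np.uint8),cv2.RETR_EXTERNAL,cv2.CHAIN_APPROX_NONE)
    c=max(cs,key=len)[:,0,:].astype(float)
    P=np.array([onz(K,e,A,u,z)[:2] for u in c])
    f=lambda x: np.hypot(P[:,0]-x[0],P[:,1]-x[1])-x[2]
    s=least_squares(f,[*guess,r],loss='soft_l1',f_scale=1.0)
    return s.x,np.median(np.abs(f(s.x)))
E
python3 - <<'E'
from h import *
im=cv2.imread("pics/b_wrist.png").astype(int); K,e,A=cal("wrist")
print(im[225,260],im[165,290],im[195,350],im[150,325],im[200,200])
b,g,r=im[...,0],im[...,1],im[...,2]
roi=np.zeros(b.shape,bool); roi[110:280,235:410]=True
plate=roi&(((b-r)>8)|(r<60))|(roi&(((r-b)>70)&(r>150)))
plate=cv2.morphologyEx(plate.astype(np.uint8),cv2.MORPH_OPEN,np.ones((3,3)))
n,l,st,_=cv2.connectedComponentsWithStats(plate); i=l[225,262]; m=l==i
m=cv2.morphologyEx(m.astype(np.uint8),cv2.MORPH_CLOSE,np.ones((9,9)))
for z in (65,67,69): print("plate",z,circ(m,K,e,A,z,(512,0),57))
disc=(roi&(im.max(2)<45)).astype(np.uint8)
n,l,st,_=cv2.connectedComponentsWithStats(disc); m2=cv2.morphologyEx((l==l[195,350]).astype(np.uint8),cv2.MORPH_CLOSE,np.ones((9,9)))
for z in (76,): print("disc",z,circ(m2,K,e,A,z,(512,0),36))
cv2.imwrite("pics/b_m.png",np.hstack([m*255,m2*255])[100:290,:])
z=cv2.resize(im[105:275,240:405].astype(np.uint8),None,fx=4.5,fy=3.5*4.5/3.5,interpolation=cv2.INTER_CUBIC)
cv2.imwrite("pics/b_z.png",z[:600])
E
```

```text
[77 71 61] [31 34 36] [32 33 33] [183 201 201] [119 168 201]
plate 65 (array([510.87338608,   2.31661079,  56.6382439 ]), np.float64(0.23680212484169516))
plate 67 (array([511.20406747,   2.69957813,  56.18872469]), np.float64(0.23564781972319793))
plate 69 (array([511.53475117,   3.08254562,  55.73920658]), np.float64(0.23504002652065026))
disc 76 (array([512.18257649,   3.71217604,  33.76958441]), np.float64(1.5059302815587117))
```

View pics/b_z.png

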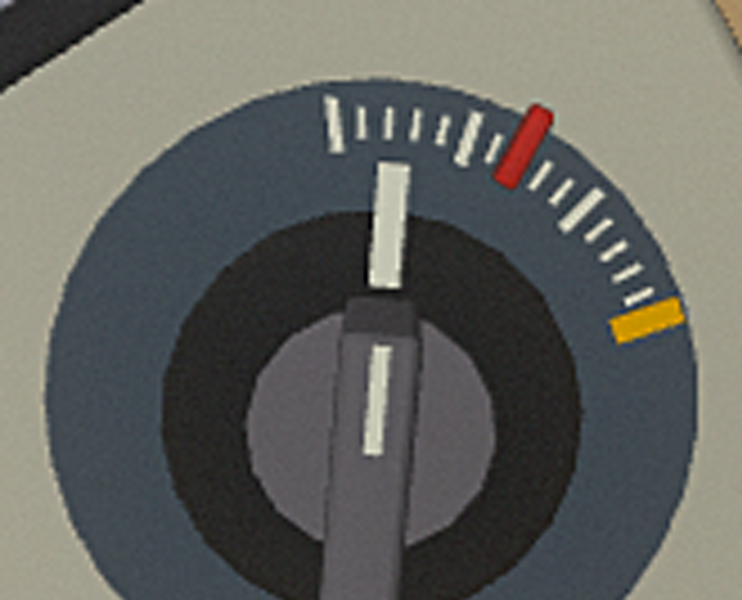

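Run:
```python
from h import *
K,e,A=cal("wrist")
c=np.array([511.3,2.8])
def w(u,z): return onz(K,e,A,(240+u[0]/4.5,105+u[1]/4.5),z)[:2]
for n,a,b,z in [("pointer",(386,287),(395,165),76),("bar",(373,455),(382,347),112),("tab",(507,185),(540,108),76),("yellow",(615,332),(683,310),67),("zero",(338,152),(330,98),67)]:
    pa,pb=w(a,z),w(b,z); d=pb-pa
    print(n,pa.round(1),pb.round(1),"dirang",round(np.arctan2(d[1],d[0]),3),"ang from axis",[round(float(np.arctan2(*(p-c)[::-1])),3) for p in(pa,pb)],"r",np.hypot(*(pa-c)).round(1),np.hypot(*(pb-c)).round(1), "line offset from axis", round(float(np.cross(d,c-pa)/np.hypot(*d)),2))
```

```text
pointer [528.1  19.4] [541.5  34. ] dirang 0.828 ang from axis [0.78, 0.802] r 23.6 43.5 line offset from axis 1.12
bar [515.1   6.1] [526.   17.7] dirang 0.818 ang from axis [0.712, 0.793] r 5.1 21.0 line offset from axis 0.54
tab [553.7  20.3] [565.2  26.7] dirang 0.51 ang from axis [0.391, 0.418] r 45.9 59.0 line offset from axis 5.46
yellow [553.2 -12.3] [564.6 -16.5] dirang -0.349 ang from axis [-0.347, -0.347] r 44.5 56.6 line offset from axis -0.09
zero [535.  41.] [539.5  48.7] dirang 1.042 ang from axis [1.015, 1.02] r 45.0 53.8 line offset from axis 1.18<stdin>:7: DeprecationWarning: Arrays of 2-dimensional vectors are deprecated. Use arrays of 3-dimensional vectors instead. (deprecated in NumPy 2.0)
```

Run:
```python
from h import *
bot.grip(0.5,40)
bot.movel([511.8,2.4,110],rotation=down(0.815),vel=100)
im=bot.camera("wrist"); cv2.imwrite("pics/c_wrist.png",im[:,:,::-1])
print(bot.get_t(),bot.get_tcp_pos(),np.round(bot.get_q(),3),bot.get_ft_force().round(2),bot.get_torque().round(3),bot.get_finger_gap())
```

```text
6.2917 [512.37171471   2.20650951 110.57917283] [-0.819  0.515  0.971  2.075 -0.575  0.844 -0.264] [-0.01 -0.48 -0.01] [ 0.04  -0.004  0.031] 0.4975053798293346
```

View pics/c_wrist.png

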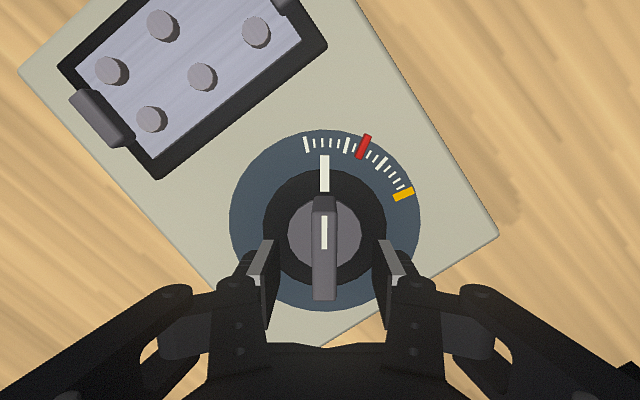

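Run:
```python
from h import *
bot.movel([511.8,2.4,84.5],vel=60)
for i in range(3): print(bot.get_ft_force().round(2),bot.get_torque().round(3)); bot.wait(0.05)
bot.grip(0.0,40)
for i in range(3): print(bot.get_ft_force().round(2),bot.get_torque().round(3)); bot.wait(0.05)
p=bot.get_tcp_pos()
im=bot.camera("wrist"); cv2.imwrite("pics/d_wrist.png",im[:,:,::-1])
print(bot.get_t(),p,R.from_quat(bot.get_tool_rot()).as_matrix()[:2,0],np.round(bot.get_q(),3),bot.get_finger_gap())
```

```text
[-0.33  0.51  0.51] [-0.044 -0.003 -0.003]
[-0.    0.3   0.15] [-0.053 -0.012 -0.02 ]
[-0.6  0.4  0.1] [0.039 0.012 0.011]
[-1.96  0.89  4.76] [ 0.185  0.269 -0.055]
[-2.24  1.55  5.41] [ 0.188  0.314 -0.028]
[-1.66  1.69  4.06] [0.185 0.379 0.021]
7.5917 [511.76737327   2.57630508  84.74493928] [0.6857814  0.72780747] [-0.782  0.55   0.925  2.093 -0.623  0.799 -0.226] 0.13553680507643578
```

View pics/d_wrist.png

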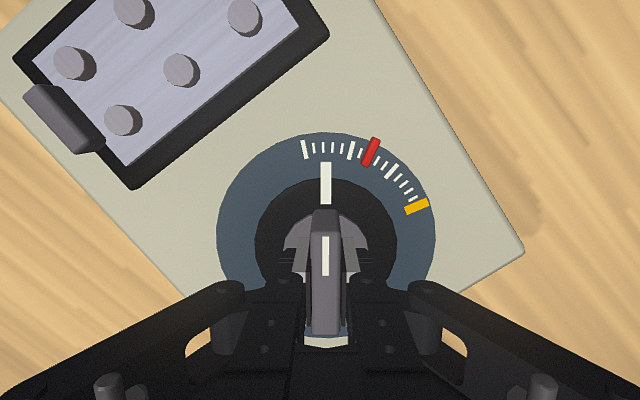

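```bash
cat >> h.py <<'E'
def tz(n=12):
    T=[];F=[]
    for i in range(n):
        T.append(bot.get_torque()); F.append(bot.get_ft_force()); bot.wait(0.01)
    return np.mean(T,0).round(3),np.mean(F,0).round(2)
def yaw():
    m=R.from_quat(bot.get_tool_rot()).as_matrix()[:,0]; return float(np.arctan2(m[1],m[0]))
E
python3 - <<'E'
from h import *
q0=np.array(bot.get_q()); np.save("q0.npy",q0)
print(bot.get_t(),tz(),bot.get_t())
for d in (-0.2,-0.6,-1.1):
    q=q0.copy(); q[6]+=d; bot.move_j(q); 
    print(d,round(yaw(),4),*tz(),round(bot.get_t(),2),bot.get_tcp_pos().round(2))
im=bot.camera("wrist"); cv2.imwrite("pics/e_wrist.png",im[:,:,::-1])
E
```

```text
7.5917 (array([0.21 , 0.412, 0.003]), array([-1.87,  0.99,  5.45])) 7.6917
-0.2 0.6185 [0.018 0.203 0.02 ] [-0.89  0.34  2.68] 8.1 [511.81   2.5   84.79]
-0.6 0.2183 [-0.209  0.139  0.015] [-0.73 -0.57  2.51] 8.67 [511.92   2.31  84.79]
-1.1 -0.2824 [-0.596  0.101  0.033] [-0.69 -2.66  1.83] 9.32 [511.86   2.05  84.78]
```

View pics/e_wrist.png

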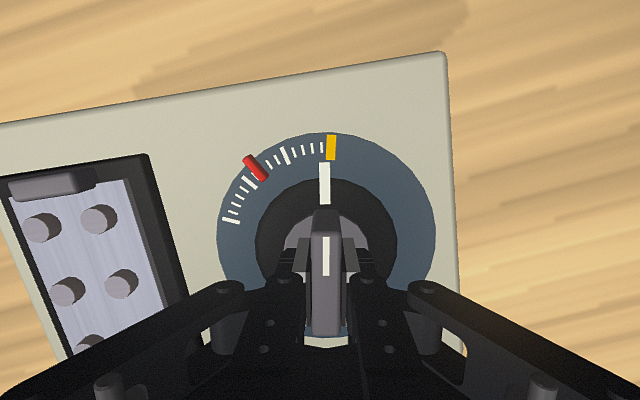

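Run:
```python
from h import *
q0=np.load("q0.npy"); d=-1.1; k=0
while d>-1.95:
    d-=0.04; q=q0.copy(); q[6]+=d; bot.move_j(q); T,F=tz(10)
    print(round(d,3),round(yaw(),4),T,F,round(bot.get_t(),2))
    k=k+1 if T[2]>0.075 else 0
    if T[2]>0.11 or k>=2 or abs(F[:2]).max()>15: break
im=bot.camera("wrist"); cv2.imwrite("pics/f_wrist.png",im[:,:,::-1])
```

```text
-1.14 -0.3239 [-0.902  0.097  0.039] [-0.39 -3.67  1.75] 9.7
-1.18 -0.3641 [-1.142  0.081  0.026] [-0.25 -4.62  1.75] 10.03
-1.22 -0.4044 [-1.21   0.091  0.041] [-0.46 -4.9   1.44] 10.37
-1.26 -0.4444 [-1.21   0.086  0.042] [-0.15 -5.18  1.71] 10.7
-1.3 -0.4844 [-1.216  0.096  0.048] [-0.48 -5.12  1.52] 11.03
-1.34 -0.5244 [-1.224  0.101  0.058] [-0.32 -5.48  1.57] 11.37
-1.38 -0.5645 [-1.247  0.11   0.02 ] [-0.49 -4.87  1.89] 11.7
-1.42 -0.6042 [-1.258  0.12   0.082] [-0.56 -5.44  1.64] 12.03
-1.46 -0.644 [-1.27   0.124  0.12 ] [-0.43 -5.41  1.76] 12.37
```

View pics/f_wrist.png

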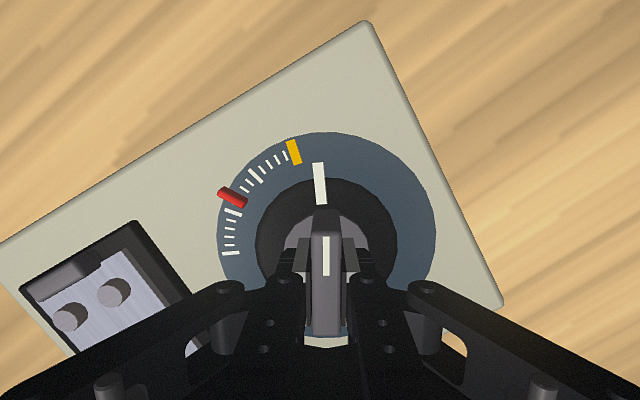

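Run:
```python
from h import *
q0=np.load("q0.npy")
for d in (-1.49,-1.515):
    q=q0.copy(); q[6]+=d; bot.move_j(q); T,F=tz(25)
    print(round(d,3),round(yaw(),4),T,F,round(bot.get_t(),2))
    if T[2]>0.19: break
p=bot.get_tcp_pos(); im=bot.camera("wrist"); cv2.imwrite("pics/g_wrist.png",im[:,:,::-1])
K,e,A=cal("wrist"); print(p)
# pointer direction by white pixel fit, compared to the tool yaw
def ptr(name):
    im=cv2.imread(name); g=im.min(2); m=np.zeros_like(g); m[158:206,300:345]=(g[158:206,300:345]>140)
    v,u=np.nonzero(m); P=np.array([onz(K,e,A,(a+0.,b+0.),76)[:2] for a,b in zip(u,v)])
    c,d=P.mean(0),np.linalg.svd(P-P.mean(0),full_matrices=False)[2][0]; d*=np.sign(d@(c-p[:2]))
    return c,np.arctan2(d[1],d[0]),np.arctan2(*(c-p[:2])[::-1]),len(u),(u.min(),u.max(),v.min(),v.max())
r=ptr("pics/g_wrist.png"); print(r, "lag",r[1]-yaw())
cv2.imwrite("pics/g_z.png",cv2.resize(cv2.imread("pics/g_wrist.png")[120:290,200:450],None,fx=3,fy=3,interpolation=cv2.INTER_CUBIC))
```

```text
-1.49 -0.6738 [-1.264  0.13   0.177] [-0.58 -5.63  1.84] 12.88
-1.515 -0.6986 [-1.286  0.145  0.212] [-0.52 -5.56  1.79] 13.33
[511.74838328   1.96164823  84.80714135]
(array([540.50131334, -16.19015898]), np.float64(-0.5533871663801817), np.float64(-0.5631188813373688), 446, (np.int64(307), np.int64(323), np.int64(162), np.int64(204))) lag 0.14516281503005324
```

View pics/g_z.png

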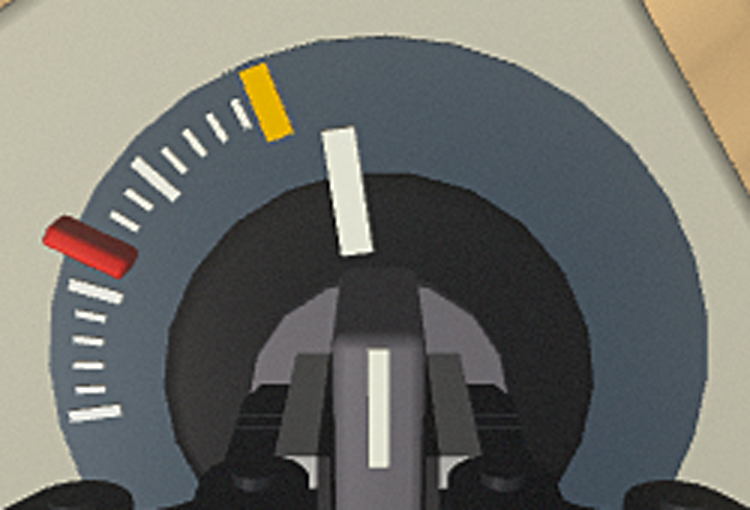

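```bash
cat >> h.py <<'E'
def look(name):
    p=bot.get_tcp_pos(); y=yaw(); im=bot.camera("wrist"); cv2.imwrite(f"pics/{name}.png",im[:,:,::-1]); K,e,A=cal("wrist")
    im=im[:,:,::-1].astype(int); b,g,r=im[...,0],im[...,1],im[...,2]
    P=lambda m,z: np.array([onz(K,e,A,(a,c),z)[:2] for c,a in zip(*np.nonzero(m))])
    m=np.zeros(b.shape,bool); m[158:206,290:360]=im.min(2)[158:206,290:360]>140
    n,l,st,ce=cv2.connectedComponentsWithStats(m.astype(np.uint8)); m=l==1+np.argmax(st[1:,4])
    W=P(m,76); c=W.mean(0); d=np.linalg.svd(W-c,full_matrices=False)[2][0]; d*=np.sign(d@(c-p[:2]))
    t=np.zeros(b.shape,bool); roi=(slice(115,260),slice(205,450)); t[roi]=((r-np.maximum(b,g))[roi]>70)
    t&=(r-g>90); n,l,st,ce=cv2.connectedComponentsWithStats(t.astype(np.uint8)); t=l==1+np.argmax(st[1:,4])
    Q=P(t,76); s=Q.mean(0); td=np.linalg.svd(Q-s,full_matrices=False)[2][0]; td*=np.sign(td@(s-p[:2]))
    ang=lambda v:round(float(np.arctan2(v[1],v[0])),4)
    print(name,"t",round(bot.get_t(),2),"tcp",p.round(1),"yaw",round(y,4),"ptr dir",ang(d),"from tcp",ang(c-p[:2]),"tab dir",ang(td),"from tcp",ang(s-p[:2]),"r",np.hypot(*(s-p[:2])).round(1),t.sum(),m.sum(),ce[1+np.argmax(st[1:,4])].round(1))
    cv2.imwrite(f"pics/{name}z.png",cv2.resize(im[110:290,200:450].astype(np.uint8),None,fx=3.2,fy=3.2,interpolation=cv2.INTER_CUBIC))
E
python3 - <<'E'
from h import *
q0=np.load("q0.npy")
for d in (-1.0,-0.49):
    q=q0.copy(); q[6]+=d; bot.move_j(q); T,F=tz(12); print(round(yaw(),4),T,F)
look("h")
E
```

```text
-0.1873 [-1.21   0.059 -0.014] [-0.39 -5.3   1.71]
0.323 [-1.117  0.032 -0.032] [-0.43 -4.74  1.67]
h t 14.75 tcp [511.9   2.5  84.8] yaw 0.323 ptr dir 0.3199 from tcp 0.2933 tab dir 0.4086 from tcp 0.4007 r 51.9 227 459 [315.9 143.1]
```

View pics/hz.png

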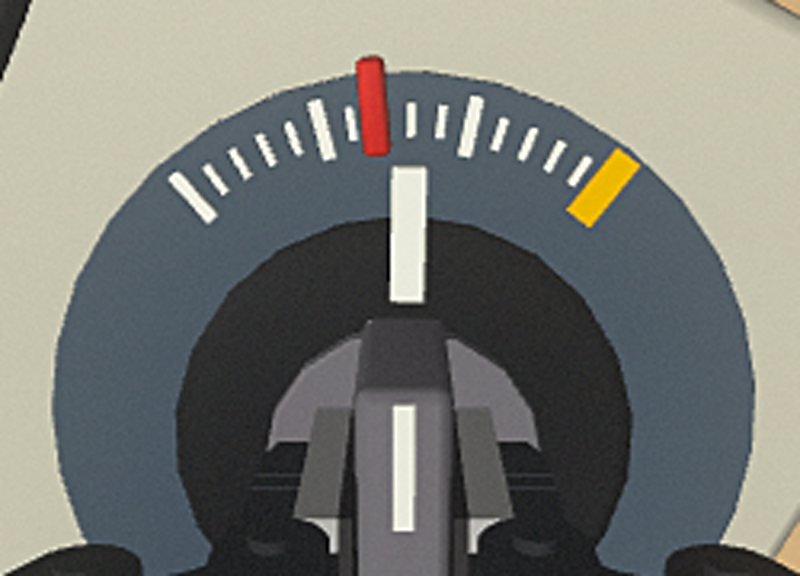

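Run:
```python
from h import *
q0=np.load("q0.npy")
q=q0.copy(); q[6]+=-0.39; bot.move_j(q); print(round(yaw(),4),*tz(12))
look("i")
```

```text
0.422 [-1.144  0.023 -0.01 ] [-0.25 -4.87  1.85]
i t 15.15 tcp [511.9   2.5  84.8] yaw 0.4228 ptr dir 0.4138 from tcp 0.3955 tab dir 0.4219 from tcp 0.4007 r 52.0 237 454 [327.5 142.6]
```

View pics/iz.png

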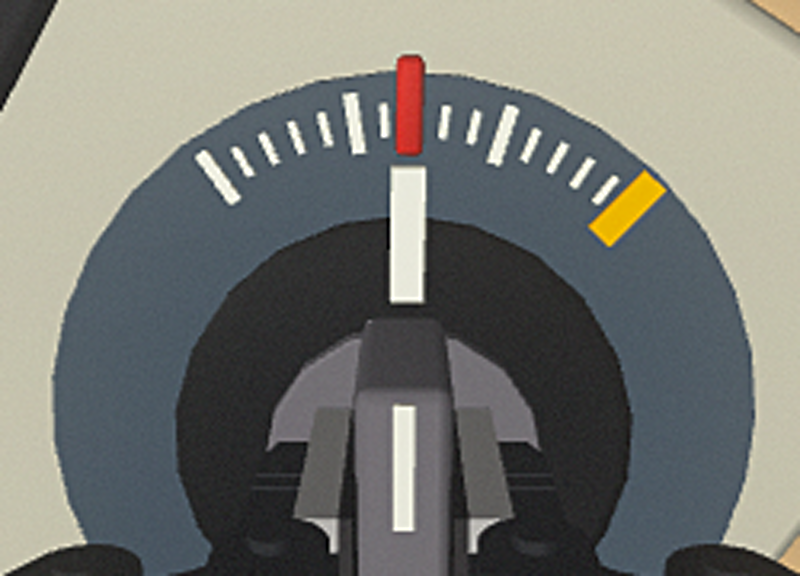

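Run:
```python
from h import *
q0=np.load("q0.npy")
q=q0.copy(); q[6]+=-0.386; bot.move_j(q); bot.wait(0.2); look("j")
bot.grip(0.5); bot.wait(0.2); look("k")
bot.movel([512,2.5,175],vel=80); bot.wait(0.3)
print(bot.get_t(),bot.get_ft_force().round(2))
im=bot.camera("wrist"); cv2.imwrite("pics/l.png",im[:,:,::-1])
cv2.imwrite("pics/lz.png",cv2.resize(im[90:280,220:430,::-1],None,fx=3.1,fy=3.1,interpolation=cv2.INTER_CUBIC))
```

```text
j t 15.65 tcp [511.8   2.6  84.8] yaw 0.429 ptr dir 0.4005 from tcp 0.3941 tab dir 0.3945 from tcp 0.3994 r 52.1 227 457 [328.2 142.3]
k t 16.31 tcp [511.8   2.8  84.7] yaw 0.4293 ptr dir 0.4174 from tcp 0.3841 tab dir 0.4049 from tcp 0.3946 r 51.9 232 454 [328.6 142.8]
17.8833 [0.55 0.5  0.84]
```

View pics/kz.png

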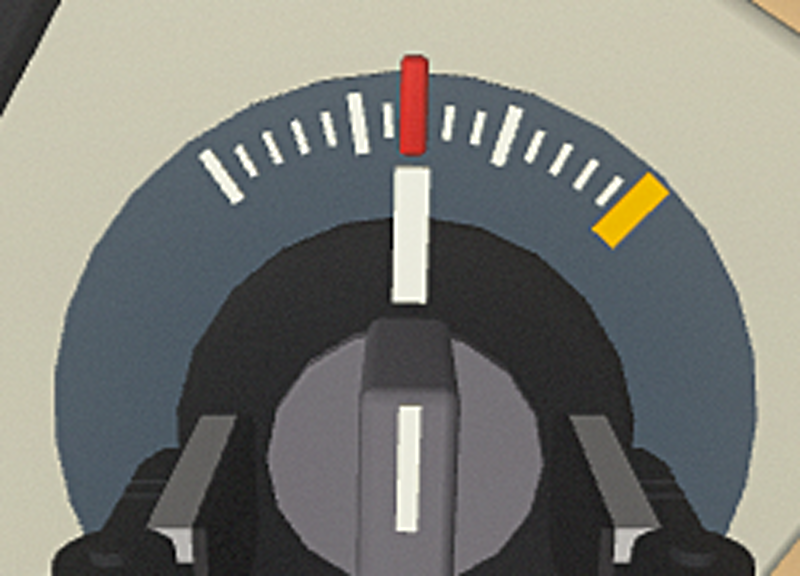

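View pics/lz.png

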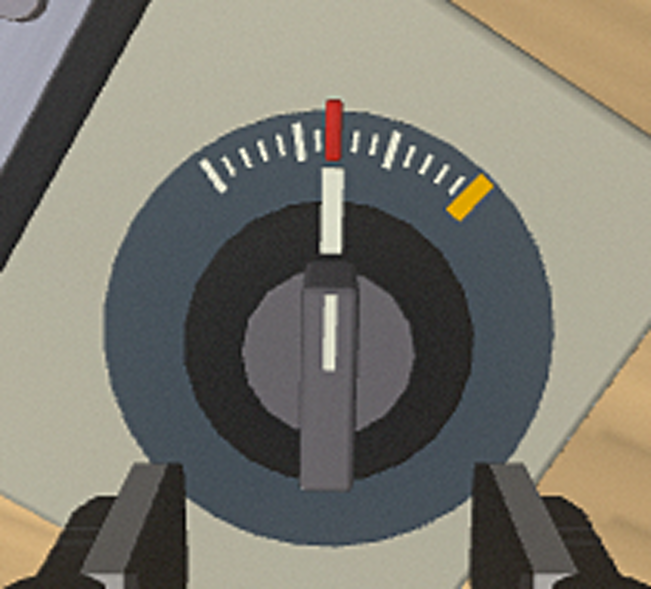

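Run:
```python
from h import *
bot.job_done(); print(bot.get_t())
```

```text
the job is handed in; nothing more can be done
the job is handed in; nothing more can be done
```

The soak test is started and the job is handed in: the timer was wound to its end stop, turned back to the red set tab, and let go.

- **End stop:** I pinched the grip at 40 N and turned it clockwise in small steps. It passed the yellow mark (about -0.35 rad in the world frame) and met the stop with the pointer at about -0.56 rad. I eased the load up to 0.212 N m at the wrist. The wrist camera showed the pointer 0.145 rad behind the grip, which is about 0.217 N m, so the two checks agree. No reading went above that.
- **Set tab:** I turned it back counter-clockwise and stopped in line with the tab, without overshooting it. After letting go and lifting to 175 mm, the last picture shows the pointer in line with the tab and the grip sprung back in line with the pointer.
- **Disagreement:** The angles measured from the pictures at the tab differ by 0.005 to 0.01 rad, under 0.5 mm at the pointer tip, about as fine as I can measure there.
- **Other limits:** About 18 s of the 54 s was used, and the averaged sideways force on the tool stayed under 6 N. I kept the arm clear of the other parts but took no final overview picture of the bench to confirm they had not moved.

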